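# Seat the medicine-card stand and hold the spring clip open round its card

### The job

Seat the medicine-card stand flat and square in the recess of the grey base plate and let go of it. Then take the spring clip off its rack by squeezing its levers together, bring it over the middle of the card's top edge and finish holding it squeezed wide open there, one jaw on each side of the card and reaching down past its top edge without touching it, so that a carer can slip a new sheet in. Keep holding it at the end (do not let go), and leave the monitor, pill bottle and tumbler where they stand.

Things in the scene. Friction and masses are not known exactly. Their poses are not given: they have to be found in the camera images.
- pocket (a point): Centre of the floor of the rectangular recess in the fixed grey plastic base plate. The plate is 110 mm (its x) by 150 mm (its y), 14 mm high; the recess is 47 mm (x) by 83 mm (y), its floor 6 mm above the shelf and 8 mm below the plate's top, rim bevelled 2 mm. z is up; the plate's yaw varies.
- stand_foot (a point): Centre of the underside of the loose medicine-card stand (about 160 g). Its grey foot is 44 mm (x) by 80 mm (y) by 16 mm high and fits the recess either way round (1.5 mm play each side). z is up.
- stand_centre (a point): Centre of that stand, 48 mm above its underside. The card is a stiff white board rising upright from the foot's middle: 8 mm thick (stand's x), 76 mm wide (stand's y), its top edge 96 mm above the stand's underside. It can be pinched through its 8 mm thickness from above.
- board_top (a point): Middle of the card's top edge, same axes as the stand: x through its thickness, y along the edge, z up.
- clip_hinge (a point): Loose grey spring clip like a big clothes peg (about 60 g): middle of its hinge axis (hinge radius 6 mm). Axes of the front half: y along the hinge (34 mm long), z up, x from front to back half while shut; lean up to 0.25 rad about y when open. Two flat levers rise 45 mm above the hinge in a V, 47 mm over their tops when shut; fully squeezed they are parallel, 26 mm over all.
- rack_edge (a point): Middle of the top edge of the fixed rack, a white upright panel 5 mm thick (x), 60 mm wide (y), top 70 mm above the shelf, on a 70 x 90 x 10 mm foot. At the start the clip stands upright on it: hinge resting on this edge (76 mm above the shelf), jaws hanging down clamped on the panel, axes parallel to it.
- tip_front (a point): Lower inner edge of the clip's front jaw, mid length, 43 mm below the hinge; about 2.5 mm from the clip's middle plane at the start, about 13 mm when fully open.
- tip_back (a point): The same point of the clip's back jaw, the other side of the middle plane.
- jaw (a joint): Opening angle between the clip's halves, rad: 0 clamped on the rack's panel, 0.5 fully open at its stop (jaws then about 25 mm apart inside). The spring pushes it shut with 0.15 N m at 0 and 0.3 N m at 0.5, so about 8 N on each lever near the top, or 15 N half-way down, holds it fully open.
- monitor: Bystander: white plastic blood pressure monitor, 110 x 140 x 50 mm; origin at the centre of its underside.
- pills: Bystander: amber pill bottle with white cap, 44 mm across, 85 mm high; origin at the centre of its underside.
- tumbler: Bystander: glass tumbler, 72 mm across, 95 mm high; origin at the centre of its underside.
Not all that is in view belongs to the job. Leave any purple look-alike of the part that bears stand_foot alone.

How it is judged:
On the way, in this order (a step that is already met when the one before it is completed fails the run):
1. the stand is seated flat and square in the recess and let go of (horizontal distance between stand_foot and pocket below 0.004 m and z of stand_foot in the frame of pocket below 0.002 m and angle between stand_foot's own z axis and vertical below 0.05 rad and angle between the y axis of stand_foot and the y axis of pocket, either way round below 0.08 rad and contact force between the fingers and stand below 0.1 N), for 0.2 s.
2. the clip is squeezed open and lifted off its rack (value of joint jaw above 0.3 rad and distance of clip_hinge from where it was at the start of the episode above 0.05 m and contact force between the fingers and clip above 1 N), for 0.2 s.
At the end, for the whole second after the job is handed in: Stand in the recess (4 mm, 2 mm from its floor, tilt < 0.05, square < 0.08 rad), not touched; the clip held still and open > 0.35 rad, jaw tips astride the card, >= 6 mm below its top edge, hinge <= 15 mm from the edge's middle and within 0.25 rad along it, clip clear of the stand (all of step 1 and value of joint jaw above 0.35 rad and contact force between the fingers and clip above 1 N and contact force between clip and stand below 0.1 N and linear speed of clip below 0.02 m/s and z of each of tip_front, tip_back in the frame of board_top below -0.006 m and y of clip_hinge in the frame of board_top between -0.015 and 0.015 m and angle between the y axis of clip_hinge and the y axis of board_top, either way round below 0.25 rad and ((x of tip_front in the frame of board_top below -0.004 m and x of tip_back in the frame of board_top above 0.004 m) or (x of tip_front in the frame of board_top above 0.004 m and x of tip_back in the frame of board_top below -0.004 m))); the arm keeps its last pose, push and grip.
It fails at once if a bystander is pushed away or tipped (distance of any of monitor, pills, tumbler from where it was at the start of the episode above 0.025 m or angle between any of pills, tumbler's own z axis and vertical above 0.5 rad).
It also fails if it takes over 58 s, if anything falls off the work surface, if the arm or the gripper's body presses on something with over 40 N, if the wrist force passes 120 N, or if a joint passes its speed limit or range.

### The arm

A 7-joint arm with a two-finger parallel gripper is mounted at the origin on the work surface. World frame = base frame: x ahead of the robot, y to its left, z up, the work surface at z = 0. Lengths are in m, angles in rad, forces in N, time in s.
With the tool pointing down it reaches from about 0.4 to 0.875 m from the base axis. Payload 19.3 kg.
Tool frame: the origin (TCP) lies midway between the tips of the shut fingers; the grasp point (between the pads) lies 19 mm behind it (grip_point_offset is the distance from the TCP to the grasp point, in m); z points along the fingers, y is the line along which they close (so a half turn about z gives the same grasp; the last joint's range is limited). The gripper opens to 85 mm and grips with 20 to 120 N. Pads are 22 mm wide; open, the fingers measure 114 mm over their backs; the gripper's body (76 mm by 85 mm) begins 54 mm behind the grasp point. The pads swing forward as they close: fully open they stand 13 mm farther back than shut.
Start: joints at [-1.331, 0.521, -0.036, 1.599, 0.021, 1.021, -0.113], TCP at [0.191, 0.595, 0.231] pointing down, gripper open.
Joint ranges: [-2.91, 2.91], [-0.3, 2.13], [-1.5, 1.42], [0.17, 2.43], [-1.26, 4.41], [0.16, 1.93], [-2.52, 2.52]. Speed limits (rad/s): [1.89, 1.89, 2.39, 2.39, 3.01, 3.01, 3.01].

### API

Orientations are given as a unit quaternion [w, x, y, z].
In Python, from workcell import * gives the robot as it stands. The module is installed in compiled form; this text tells all that it offers.
- The arm moves only by the tool servo_tool, never from a script. Its argument "plan" is a list of rows, each an object of numbers: "x", "y", "z": the shift along the world's x, y, z in mm; "twist": the turn about the world's z in rad; "jaw": the gripper's target within -1 to 1 (fully open at 1, half-way at 0, shut at -1). A call has 1 to 10 rows; each row shifts and turns the commanded pose from where the row before left it; what a row does not reach is not made up. A row lasts 1/10 s, in which the tool goes at most 50 mm and 8.59 degrees, less where a joint would pass 70% of its speed; a pose out of reach is approached as far as the arm can. A call with a gripper value outside its range is refused whole. The fingers move at their own pace and stop on an object; "grip_force" is the grip in N (left out, the last holds). Time passes only in rows, so rows that do not move let the fingers close. It gives the time, the measured TCP pose, the force, the opening and the grip force at its end, in the units of the state.
- get_state(): the state, without advancing time (a new reading comes with each control period).
- capture(name): name is "scene" or "top" or "wrist"; returns (picture, depth): 384x512x3 uint8, blue, green, red; 384x512 float32, m along the optical axis (not along the pixel's ray), 0 where there is no reading.
- get_calibration(name): a dict with "mtx" (3x3 intrinsics, pixels), "rvec" (rotation vector, rad) and "tvec" (3), from world to camera coordinates, as OpenCV has them. Camera axes: x right, y down, z forward; pixel columns grow to the right and rows downward; lengths in m; the calibration is good to about 2 mm. A picture is of the moment at which its call begins: read the wrist's pose just before it. get_calibration takes no time and is no camera call; for the wrist camera it gives the pose at the moment of the call.
- hand_in(): hands the job in; it is judged then, once.
The state is a dict: "t": time; "q": joint angles; "qvel": joint speeds; "tau": joint torques, N m; "eef_pos": TCP position; "ee_rot": TCP orientation; "contact_force": force on the tool from outside, world axes, zero at the start; "wrist_torque": the same for the moment, N m; "width": finger opening in m; "finger_force": force on a finger pad.
Only numpy, scipy, OpenCV 4.12 (cv2) and the standard library are available. Lean on these libraries where they do the work, as an engineer would, in place of code of your own. Each camera call takes 0.05 s, during which the arm holds its last target. There are 200 camera calls.

## Working session

There is one attempt and no reset: what is moved stays moved. The work goes in short steps, Python scripts to look and compute and a tool call to move; the robot and the scene stay as the last step left them, time stands still between calls to the robot, and variables do not carry over. Pictures are saved under pics/ and viewed, at most 10 in all, crops included, and the job is handed in when it is done.

Besides the shell and the picture viewer there is one more tool, called after "Request:" as name(argument=value, ...) on one line, values as JSON. servo_tool: Moves the arm, as the interface text tells. Its arguments: {"type":"object","properties":{"plan":{"type":"array"},"grip_force":{"type":"number"}},"required":["plan"]}

```bash
mkdir -p pics && cat > h.py <<'E'
from workcell import *
import numpy as np, cv2
def cal(n):
    c=get_calibration(n); R=cv2.Rodrigues(np.array(c["rvec"],float))[0]
    return np.array(c["mtx"],float),R,np.array(c["tvec"],float).ravel()
def cloud(n,c=None):
    c=c or cal(n); im,d=capture(n); K,R,t=c
    v,u=np.mgrid[:d.shape[0],:d.shape[1]]
    p=np.stack([(u-K[0,2])/K[0,0]*d,(v-K[1,2])/K[1,1]*d,d],-1)
    return im,d,(p-t)@R
def ray(c,u,v,z):
    K,R,t=c; o=-R.T@t; w=R.T@np.linalg.inv(K)@np.array([u,v,1.]); return o+w*(z-o[2])/w[2]
E
python3 - <<'E'
from h import *
s=get_state(); print({k:np.round(v,3).tolist() for k,v in s.items()})
a=[]
for n in("scene","top"):
    im,d,P=cloud(n); np.savez("pics/"+n,im=im,d=d,P=P); a.append(im)
    K,R,t=cal(n); print(n,K[0,0],-R.T@t)
cv2.imwrite("pics/a.png",cv2.resize(a[0],(800,600))); cv2.imwrite("pics/b.png",cv2.resize(a[1],(800,600)))
E
```

```text
{'t': 0.0, 'q': [-1.331, 0.522, -0.036, 1.6, 0.021, 1.021, -0.113], 'qvel': [0.001, -0.0, -0.002, 0.0, -0.001, -0.001, 0.003], 'tau': [0.002, -92.71, 1.981, -36.993, 0.018, 0.008, -0.0], 'eef_pos': [0.19, 0.595, 0.231], 'ee_rot': [-0.0, 0.154, 0.988, -0.001], 'contact_force': [0.883, -0.146, -0.341], 'wrist_torque': [-0.008, -0.019, 0.003], 'finger_force': 0.0, 'width': 0.085}
scene 387.45794671491944 [1.1395645  0.41068095 0.78993488]
top 488.49527804039184 [ 0.3543367  -0.04322057  1.37185281]
```

View pics/a.png

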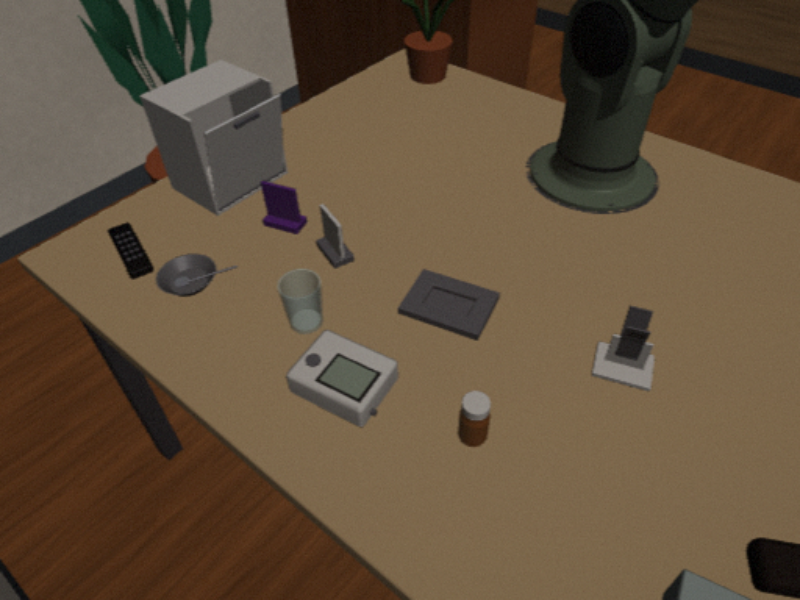

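View pics/b.png

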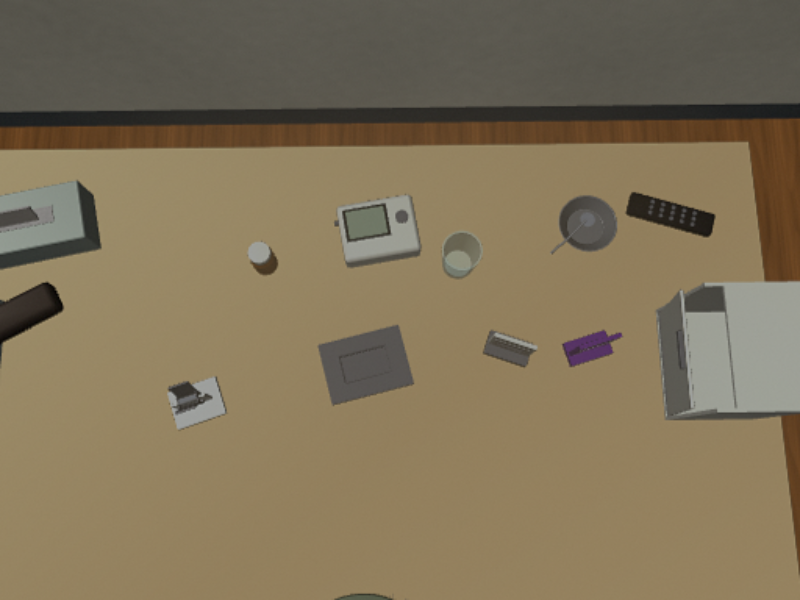

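Candidates for the stand (in the 800x600 top view): the white card on a grey foot at (510,347), the purple look-alike at (588,347), and the clip and rack at (195,402). I choose (510,347), which is at (333,237) in the scene view. The base plate is at (366,365), the pill bottle at (261,255), the monitor at (378,230) and the tumbler at (461,254). Next I measure these and check the choice in a close crop.

```bash
python3 - <<'E'
from h import *
T=np.load("pics/top.npz"); S=np.load("pics/scene.npz")
def rep(nm,m,P):
    p=P[m]; r=cv2.minAreaRect((p[:,:2]*1000).astype(np.float32)); print(nm,m.sum(),"zmed %.3f"%np.median(p[:,2]),"rect",np.round(r[0],1),np.round(r[1],1),round(r[2],1))
def box(P,d,u0,u1,v0,v1):
    m=np.zeros(d.shape,bool); m[v0:v1,u0:u1]=1; return m&(d>0)
P,d,im=T["P"],T["d"],T["im"]
z=P[...,2]
print("table z",np.median(z[150:160,200:300]))
b=box(P,d,195,275,200,265); rep("plate top",b&(z>.011)&(z<.018),P); rep("plate any",b&(z>.004)&(z<.02),P)
# recess floor
b2=box(P,d,214,252,218,248); rep("recess?",b2&(z<.0105),P)
b=box(P,d,300,350,205,240); rep("stand foot",b&(z>.010)&(z<.025),P); rep("stand top",b&(z>.085),P); print("max",z[b].max())
b=box(P,d,100,150,235,280); rep("rack foot",b&(z>.005)&(z<.02),P); rep("clip high",b&(z>.1),P); rep("clip>.08",b&(z>.08),P);print("max",z[b].max())
for nm,(u0,u1,v0,v1) in dict(mon=(210,275,120,175),pills=(150,185,150,180),tumb=(278,312,145,182)).items():
    b=box(P,d,u0,u1,v0,v1); rep(nm,b&(z>.03),P)
o=[cv2.resize(T["im"][195:245,295:360],(390,300),interpolation=2),cv2.resize(T["im"][230:280,95:160],(390,300),interpolation=2)]
o2=[cv2.resize(S["im"][125:175,190:255],(390,300),interpolation=2),cv2.resize(S["im"][190:250,370:435],(390,300),interpolation=2)]
cv2.imwrite("pics/c.png",cv2.convertScaleAbs(np.vstack([np.hstack(o),np.hstack(o2)]),alpha=1.5))
E
```

```text
table z 0.046932952427318333
plate top 1226 zmed 0.014 rect [523.7  -7.8] [110.3 149.8] 13.6
plate any 2137 zmed 0.012 rect [528.  -10.4] [223.4 181. ] 89.1
recess? 580 zmed 0.006 rect [525.1  -4.9] [103.9  81.7] 89.1
stand foot 217 zmed 0.016 rect [ 548.5 -264.1] [79.2 44.7] 69.9
stand top 108 zmed 0.095 rect [ 549.  -263.9] [75.9  9.2] 71.2
max 0.10248874609346308
rack foot 561 zmed 0.009 rect [460.2 296.9] [137.  119.1] 89.8
clip high 85 zmed 0.113 rect [460.5 290.3] [46.8 34.4] 17.5
clip>.08 177 zmed 0.099 rect [460.6 290. ] [46.8 35.1] 17.5
max 0.12024795312883466
mon 1861 zmed 0.049 rect [765.9 -31.3] [111.3 145.8] 9.1
pills 254 zmed 0.082 rect [711.3 173.3] [41.3 40.4] 78.9
tumb 397 zmed 0.075 rect [ 709.5 -179.4] [71.1 68.7] 1.3
```

View pics/c.png

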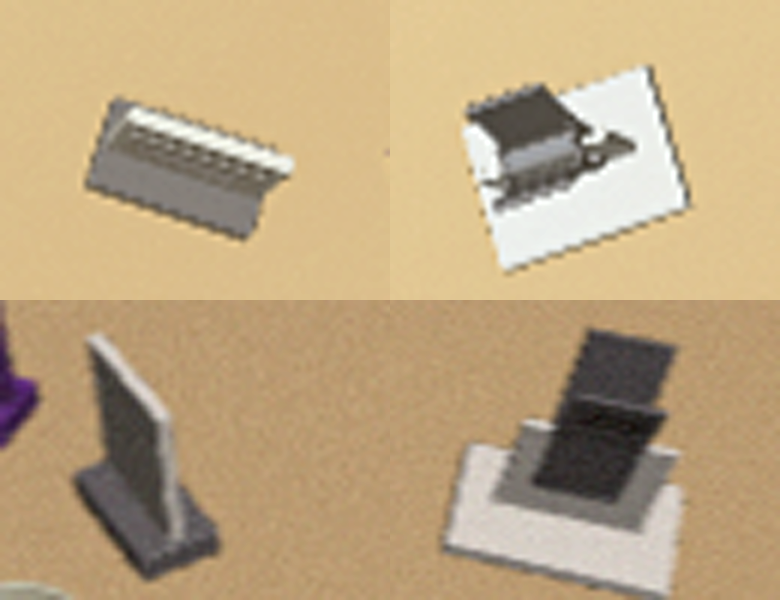

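The crop confirms the choice: a white card on a grey foot, upright, at top px (326,222), and the clip on its rack at (125,258). The measured sizes match the description. The card closes along -19°, the plate's x axis is at 13.6° and the clip closes along 17.5°. I now move above the stand.

Request:
servo_tool(plan=[{"x":33,"y":-30,"twist":-0.1,"jaw":1},{"x":33,"y":-30,"twist":-0.1,"jaw":1},{"x":33,"y":-30,"twist":-0.1,"jaw":1},{"x":33,"y":-30,"twist":-0.1,"jaw":1},{"x":33,"y":-30,"twist":-0.1,"jaw":1},{"x":33,"y":-30,"twist":-0.1,"jaw":1},{"x":33,"y":-30,"twist":-0.1,"jaw":1},{"x":33,"y":-30,"twist":-0.1,"jaw":1},{"x":33,"y":-30,"twist":-0.1,"jaw":1},{"x":33,"y":-30,"twist":-0.1,"jaw":1}])

```text
invalid input
```

Request:
servo_tool(plan=[{"x":3,"y":-49,"twist":-0.05,"jaw":1},{"x":3,"y":-49,"twist":-0.05,"jaw":1},{"x":3,"y":-49,"twist":-0.05,"jaw":1},{"x":3,"y":-49,"twist":-0.05,"jaw":1},{"x":3,"y":-49,"twist":-0.05,"jaw":1},{"x":3,"y":-49,"twist":-0.05,"jaw":1},{"x":3,"y":-49,"twist":-0.05,"jaw":1},{"x":3,"y":-49,"twist":-0.05,"jaw":1},{"x":3,"y":-49,"twist":-0.05,"jaw":1},{"x":3,"y":-49,"twist":-0.05,"jaw":1}])

```text
invalid input
```

Request:
servo_tool(plan=[{"x":33,"y":-30,"z":0,"twist":-0.1,"jaw":1},{"x":33,"y":-30,"z":0,"twist":-0.1,"jaw":1},{"x":33,"y":-30,"z":0,"twist":-0.1,"jaw":1},{"x":33,"y":-30,"z":0,"twist":-0.1,"jaw":1},{"x":33,"y":-30,"z":0,"twist":-0.1,"jaw":1},{"x":33,"y":-30,"z":0,"twist":-0.1,"jaw":1},{"x":33,"y":-30,"z":0,"twist":-0.1,"jaw":1},{"x":33,"y":-30,"z":0,"twist":-0.1,"jaw":1},{"x":33,"y":-30,"z":0,"twist":-0.1,"jaw":1},{"x":33,"y":-30,"z":0,"twist":-0.1,"jaw":1}])

```text
t: 1.1
eef_pos: [0.5216, 0.2938, 0.2312]
ee_rot: [-0.0, 0.611, 0.792, -0.0]
contact_force: [0.4, 0.7, 0.1]
width: 0.0853
finger_force: 0.0
```

Request:
servo_tool(plan=[{"x":3,"y":-49,"z":0,"twist":-0.05,"jaw":1},{"x":3,"y":-49,"z":0,"twist":-0.05,"jaw":1},{"x":3,"y":-49,"z":0,"twist":-0.05,"jaw":1},{"x":3,"y":-49,"z":0,"twist":-0.05,"jaw":1},{"x":3,"y":-49,"z":0,"twist":-0.05,"jaw":1},{"x":3,"y":-49,"z":0,"twist":-0.05,"jaw":1},{"x":3,"y":-49,"z":0,"twist":-0.05,"jaw":1},{"x":3,"y":-49,"z":0,"twist":-0.05,"jaw":1},{"x":3,"y":-49,"z":0,"twist":-0.05,"jaw":1},{"x":0,"y":-49,"z":0,"twist":-0.05,"jaw":1}])

```text
t: 2.1
eef_pos: [0.5475, -0.1966, 0.2312]
ee_rot: [-0.0, 0.787, 0.617, 0.0]
contact_force: [0.7, 0.1, 0.8]
width: 0.0855
finger_force: 0.0
```

Request:
servo_tool(plan=[{"x":0,"y":-34,"z":0,"twist":-0.05,"jaw":1},{"x":0,"y":-34,"z":0,"twist":-0.05,"jaw":1},{"x":0,"y":0,"z":0,"twist":0,"jaw":1}])

```text
t: 2.4
eef_pos: [0.5462, -0.2676, 0.2311]
ee_rot: [0.001, 0.818, 0.575, -0.001]
contact_force: [-1.1, 0.6, -0.9]
width: 0.0852
finger_force: 0.0
```

```bash
cat >> h.py <<'E'
def rep(nm,m,P):
    p=P[m]
    if len(p)<5: print(nm,"few"); return
    r=cv2.minAreaRect((p[:,:2]*1000).astype(np.float32)); print(nm,m.sum(),"z med %.3f max %.3f"%(np.median(p[:,2]),p[:,2].max()),"rect",np.round(r[0],1),np.round(r[1],1),round(r[2],1))
def tcp():
    s=get_state(); q=s["ee_rot"]; a=np.degrees(2*np.arctan2(q[2],q[1]))-90
    print("tcp",np.round(np.array(s["eef_pos"])*1000,1),"closing dir deg",round((a+90)%180-90,1),"w",round(s["width"]*1000,1),"F",np.round(s["contact_force"],1),"ff",s["finger_force"],"t",s["t"])
def near(P,d,x,y,r): return (d>0)&(np.hypot(P[...,0]-x/1e3,P[...,1]-y/1e3)<r/1e3)
E
python3 - <<'E'
from h import *
tcp(); c=cal("wrist"); im,d,P=cloud("wrist",c); z=P[...,2]; print(-c[1].T@c[2])
n=near(P,d,548,-264,70)
rep("foot",n&(z>.01)&(z<.025),P); rep("card top",n&(z>.088)&(z<.104),P)
cv2.imwrite("pics/d.png",im)
E
```

```text
tcp [ 546.2 -267.6  231.1] closing dir deg -19.8 w 85.2 F [-1.1  0.6 -0.9] ff 0.0 t 2.4
[ 0.56800908 -0.20330803  0.3727997 ]
foot 1756 z med 0.015 max 0.018 rect [ 549.9 -262.6] [79.4 43.8] 71.2
card top 635 z med 0.095 max 0.097 rect [ 550.1 -262.6] [75.   7.6] 70.5
```

View pics/d.png

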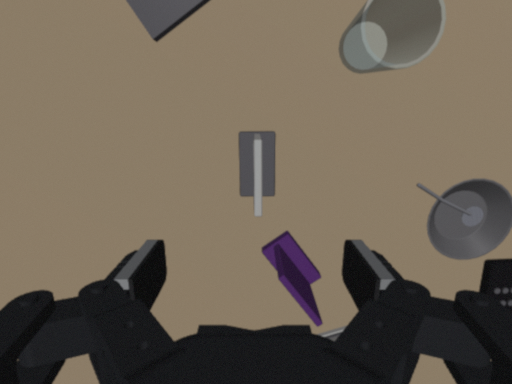

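The wrist picture shows the card's top edge running from (257,135) to (257,215), centred between the fingers. The purple stand at (290,275) is clear of the descent. I correct by (+3,+5) mm, go down and pinch.

Request:
servo_tool(plan=[{"x":3,"y":5,"z":-40,"twist":0.01,"jaw":1},{"x":0,"y":0,"z":-45,"twist":0,"jaw":1},{"x":0,"y":0,"z":-40,"twist":0,"jaw":1},{"x":0,"y":0,"z":-30,"twist":0,"jaw":1},{"x":0,"y":0,"z":-15,"twist":0,"jaw":1},{"x":0,"y":0,"z":0,"twist":0,"jaw":1},{"x":0,"y":0,"z":0,"twist":0,"jaw":-1},{"x":0,"y":0,"z":0,"twist":0,"jaw":-1},{"x":0,"y":0,"z":0,"twist":0,"jaw":-1},{"x":0,"y":0,"z":0,"twist":0,"jaw":-1}], grip_force=30)

```text
t: 3.45
eef_pos: [0.551, -0.2578, 0.0621]
ee_rot: [0.0, 0.813, 0.582, 0.0]
contact_force: [0.5, 0.2, -0.6]
width: 0.0279
finger_force: 0.0
```

Request:
servo_tool(plan=[{"x":0,"y":0,"z":0,"twist":0,"jaw":-1},{"x":0,"y":0,"z":0,"twist":0,"jaw":-1},{"x":0,"y":0,"z":0,"twist":0,"jaw":-1}])

```text
t: 3.75
eef_pos: [0.5505, -0.2577, 0.0613]
ee_rot: [-0.0, 0.813, 0.582, -0.0]
contact_force: [-1.0, -0.1, -0.4]
width: 0.0073
finger_force: 34.5
```

Request:
servo_tool(plan=[{"x":0,"y":0,"z":20,"twist":0,"jaw":-1},{"x":0,"y":0,"z":35,"twist":0,"jaw":-1},{"x":-5,"y":32,"z":5,"twist":0.07,"jaw":-1},{"x":-4,"y":37,"z":0,"twist":0.08,"jaw":-1},{"x":-4,"y":37,"z":0,"twist":0.083,"jaw":-1},{"x":-4,"y":37,"z":0,"twist":0.083,"jaw":-1},{"x":-4,"y":37,"z":0,"twist":0.083,"jaw":-1},{"x":-4,"y":37,"z":0,"twist":0.083,"jaw":-1},{"x":-4,"y":37,"z":0,"twist":0.083,"jaw":-1},{"x":0,"y":0,"z":0,"twist":0,"jaw":-1}])

```text
t: 4.75
eef_pos: [0.5211, 0.0013, 0.1211]
ee_rot: [-0.001, 0.615, 0.788, 0.001]
contact_force: [-0.0, -1.0, -1.4]
width: 0.0075
finger_force: 34.3
```

```bash
python3 - <<'E'
from h import *
tcp()
cs=[]
for n in("top","wrist","scene"):
    c=cal(n); im,d,P=cloud(n,c); z=P[...,2]; np.savez("pics/%s2"%n,im=im,d=d,P=P)
    print(n); b=near(P,d,524,-8,100)
    rep("plate",b&(z>.011)&(z<.018),P); rep("floor",near(P,d,524,-8,55)&(z>.003)&(z<.0095),P)
    rep("foot",b&(z>.066)&(z<.085),P); rep("z.06-.16",b&(z>.055)&(z<.2),P)
    cs.append(im)
cv2.imwrite("pics/e.png",np.hstack([cv2.resize(cs[1],(400,300)),cv2.resize(cs[2][120:270,200:400],(400,300))]))
E
```

```text
tcp [521.1   1.3 121.1] closing dir deg 14.0 w 7.5 F [-0.  -1.  -1.4] ff 34.25727188587189 t 4.75
top
plate 261 z med 0.014 max 0.018 rect [525.3 -57.3] [90.3 52.9] 13.6
floor 15 z med 0.008 max 0.009 rect [511.2 -50.7] [12.8 48.9] 62.6
foot few
z.06-.16 few
wrist
plate 11865 z med 0.013 max 0.016 rect [524.3  -6.8] [110.4 149.2] 13.7
floor 541 z med 0.005 max 0.009 rect [515.7  28.9] [47.   9.5] 13.7
foot 3420 z med 0.075 max 0.085 rect [517.8   8.2] [44.1 50.4] 13.7
z.06-.16 31038 z med 0.179 max 0.200 rect [517.6   7.9] [ 62.  106.8] 81.7
scene
plate 1017 z med 0.014 max 0.018 rect [526.   -5.6] [115.2 150.6] 13.7
floor 334 z med 0.006 max 0.009 rect [522.5  -7.5] [45.9 81.5] 14.5
foot 303 z med 0.076 max 0.085 rect [525.8  -5.9] [43.9 80.1] 15.0
z.06-.16 1047 z med 0.108 max 0.200 rect [528.6   5. ] [77.9 91.4] 56.1
```

View pics/e.png

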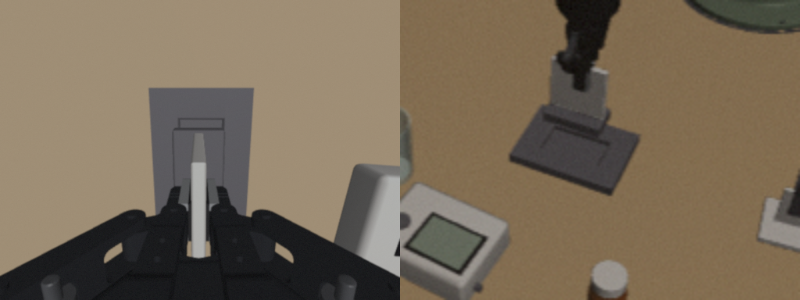

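The wrist picture shows the stand hanging level over the plate, card at (198,200), with the recess's far end visible at (200,125). I go down to just above the rim with a small correction and compare again at near-equal heights.

Request:
servo_tool(plan=[{"x":1.5,"y":-1,"z":-15,"twist":0,"jaw":-1},{"x":0,"y":0,"z":-15,"twist":0,"jaw":-1},{"x":0,"y":0,"z":-12,"twist":-0.005,"jaw":-1},{"x":0,"y":0,"z":0,"twist":0,"jaw":-1},{"x":0,"y":0,"z":0,"twist":0,"jaw":-1}])

```text
t: 5.4
eef_pos: [0.5231, -0.0054, 0.0794]
ee_rot: [-0.0, 0.621, 0.784, -0.0]
contact_force: [-0.4, -1.0, -1.0]
width: 0.0075
finger_force: 34.3
```

```bash
python3 - <<'E'
from h import *
tcp(); a=np.radians(13.65); V=np.array([np.cos(a),np.sin(a)]); U=np.array([-V[1],V[0]])
for n in("wrist","scene"):
    c=cal(n); im,d,P=cloud(n,c); z=P[...,2]
    print(n); b=near(P,d,524,-8,100)
    rep("plate",b&(z>.011)&(z<.0165),P)
    O=np.array([.5243,-.0068]) if n=="wrist" else np.array([.5225,-.0075])
    def ext(nm,m):
        q=(P[m][:,:2]-O)*1000
        if len(q)>20: print(nm,len(q),"v",np.percentile(q@V,[1,50,99]).round(1),"u",np.percentile(q@U,[1,50,99]).round(1))
    ext("foot top",near(P,d,524,-8,50)&(z>.030)&(z<.038)); ext("floor",near(P,d,524,-8,50)&(z>.003)&(z<.009)); ext("card",near(P,d,524,-8,50)&(z>.105)&(z<.118))
    cv2.imwrite("pics/f_%s.png"%n,im)
E
```

```text
tcp [523.1  -5.4  79.4] closing dir deg 13.2 w 7.5 F [-0.4 -1.  -1. ] ff 34.25799250602722 t 5.4
wrist
plate 16961 z med 0.013 max 0.016 rect [522.2   2.7] [110.5 130.9] 13.9
foot top 3301 v [-23.5  -1.9  19.6] u [-11.8  17.   36.6]
floor 698 v [-23.2   4.6  23.7] u [-20.3  36.9  40.7]
card 3410 v [-15.3  -1.7  12.1] u [-19.4  11.3  34.8]
scene
plate 891 z med 0.014 max 0.016 rect [526.4  -4.9] [113.4 150.3] 14.0
foot top 217 v [-15.4  13.9  25.5] u [-41.3   2.6  37.7]
floor 104 v [-22.1  14.   22.6] u [-38.9  11.6  40.4]
card 69 v [-6.   5.  20.8] u [-39.3  18.3  35.8]
```

```bash
python3 - <<'E'
import cv2,numpy as np
a=cv2.imread("pics/f_wrist.png");b=cv2.imread("pics/f_scene.png")
a=cv2.resize(a[90:280,160:360],(570,540),interpolation=2);b=cv2.resize(b[150:230,245:325],(230,230),interpolation=2)
o=np.zeros((540,800,3),np.uint8);o[:,:570]=a;o[:230,570:]=b
cv2.imwrite("pics/g.png",cv2.convertScaleAbs(o,alpha=2))
E
```

```text
(no output)
```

View pics/g.png

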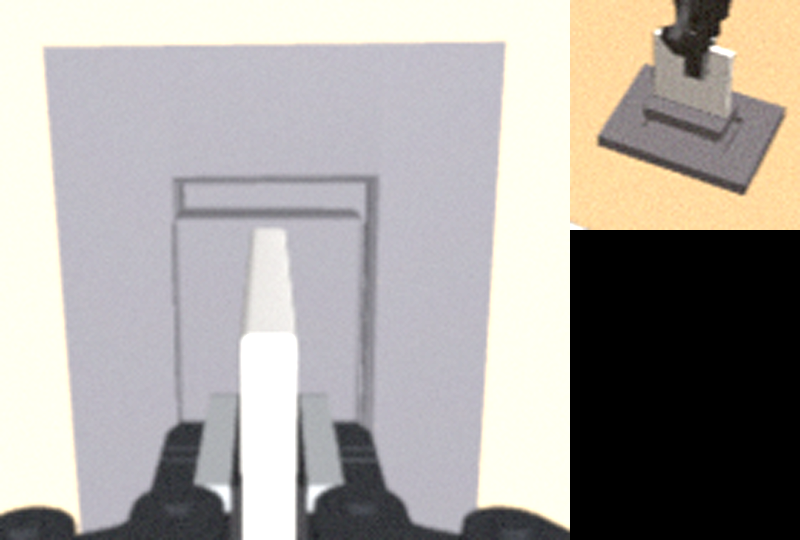

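The crop shows the foot at columns 175–362 and the recess rim at 173–378, so the foot sits about 2 mm to the left (−v). It also sits about 2.6 mm short of the far end and is square with the recess. I correct this and check again.

Request:
servo_tool(plan=[{"x":1.2,"y":3,"z":-2,"twist":0.003,"jaw":-1},{"x":0,"y":0,"z":0,"twist":0,"jaw":-1},{"x":0,"y":0,"z":0,"twist":0,"jaw":-1}])

```text
t: 5.8
eef_pos: [0.5244, -0.0016, 0.0774]
ee_rot: [0.0, 0.62, 0.785, 0.0]
contact_force: [-0.1, 0.5, -0.8]
width: 0.0074
finger_force: 34.3
```

```bash
cat > m.py <<'E'
from h import *
tcp(); a=np.radians(13.65); V=np.array([np.cos(a),np.sin(a)]); U=np.array([-V[1],V[0]])
n="wrist"; c=cal(n); im,d,P=cloud(n,c); z=P[...,2]; O=np.array([.5243,-.0068])
def ext(nm,m):
    q=(P[m][:,:2]-O)*1000
    if len(q)>20: print(nm,len(q),"z %.3f"%np.median(z[m]),"v",np.percentile(q@V,[1,50,99]).round(1),"u",np.percentile(q@U,[1,50,99]).round(1))
up=(P[...,:2]-O)@U>.012
for lo,hi,nm in((.003,.009,"floor"),(.0175,.026,"foot low"),(.026,.036,"foot")): ext(nm,near(P,d,524,-8,50)&(z>lo)&(z<hi)&up)
cv2.imwrite("pics/m.png",im)
E
python3 m.py
```

```text
tcp [524.4  -1.6  77.4] closing dir deg 13.4 w 7.4 F [-0.1  0.5 -0.8] ff 34.25858974456787 t 5.8
floor 267 z 0.005 v [-23.3   0.   23.4] u [37.4 39.3 40.8]
foot low 124 z 0.022 v [-20.5   0.1  20.9] u [39.6 40.1 40.4]
foot 2252 z 0.031 v [-21.3   0.4  21.8] u [12.4 28.1 40.1]
```

Request:
servo_tool(plan=[{"x":0,"y":0,"z":-4,"twist":0.002,"jaw":-1},{"x":0,"y":0,"z":-3,"twist":0,"jaw":-1},{"x":0,"y":0,"z":-2,"twist":0,"jaw":-1},{"x":0,"y":0,"z":-1,"twist":0,"jaw":-1},{"x":0,"y":0,"z":0,"twist":0,"jaw":-1},{"x":0,"y":0,"z":0,"twist":0,"jaw":-1}])

```text
t: 6.45
eef_pos: [0.5243, -0.0018, 0.0673]
ee_rot: [-0.0, 0.619, 0.785, -0.0]
contact_force: [0.3, -0.2, -0.4]
width: 0.008
finger_force: 34.3
```

```bash
python3 m.py
```

```text
tcp [524.3  -1.8  67.3] closing dir deg 13.5 w 8.0 F [ 0.3 -0.2 -0.4] ff 34.34948444366455 t 6.45
floor 198 z 0.005 v [-23.5   0.5  23.6] u [17.8 39.8 40.7]
foot low 2213 z 0.021 v [-21.4   0.5  21.6] u [12.3 27.9 39.9]
foot 38 z 0.031 v [-4.2 -0.1  3.6] u [33.6 37.8 38.2]
```

Request:
servo_tool(plan=[{"x":0,"y":0,"z":-0.7,"twist":0,"jaw":-1},{"x":0,"y":0,"z":-0.7,"twist":0,"jaw":-1},{"x":0,"y":0,"z":0,"twist":0,"jaw":-1},{"x":0,"y":0,"z":0,"twist":0,"jaw":-1}])

```text
t: 6.9
eef_pos: [0.5244, -0.0019, 0.0671]
ee_rot: [0.0, 0.619, 0.785, 0.0]
contact_force: [-9.4, 0.8, 33.4]
width: 0.0073
finger_force: 39.6
```

Contact on the floor shows as 33 N upward, so it is seated. I release and rise.

Request:
servo_tool(plan=[{"x":0,"y":0,"z":0.7,"twist":0,"jaw":-1},{"x":0,"y":0,"z":0.3,"twist":0,"jaw":1},{"x":0,"y":0,"z":0,"twist":0,"jaw":1},{"x":0,"y":0,"z":0,"twist":0,"jaw":1},{"x":0,"y":0,"z":0,"twist":0,"jaw":1},{"x":0,"y":0,"z":0,"twist":0,"jaw":1},{"x":0,"y":0,"z":0,"twist":0,"jaw":1},{"x":0,"y":0,"z":0,"twist":0,"jaw":1}])

```text
t: 7.7
eef_pos: [0.5242, -0.0018, 0.0669]
ee_rot: [-0.0, 0.619, 0.785, -0.0]
contact_force: [-0.8, -0.2, 0.3]
width: 0.0858
finger_force: 0.0
```

Request:
servo_tool(plan=[{"x":0,"y":0,"z":30,"twist":0,"jaw":1},{"x":0,"y":0,"z":45,"twist":0,"jaw":1},{"x":0,"y":0,"z":45,"twist":0,"jaw":1},{"x":0,"y":0,"z":45,"twist":0,"jaw":1},{"x":0,"y":0,"z":0,"twist":0,"jaw":1},{"x":0,"y":0,"z":0,"twist":0,"jaw":1}])

```text
t: 8.3
eef_pos: [0.5245, -0.0016, 0.2327]
ee_rot: [0.001, 0.619, 0.786, 0.001]
contact_force: [-0.5, -0.2, -1.0]
width: 0.0858
finger_force: 0.0
```

```bash
python3 - <<'E'
from h import *
tcp()
for n in("wrist","top"):
    c=cal(n); im,d,P=cloud(n,c); z=P[...,2]; print(n)
    rep("plate",near(P,d,524,-8,100)&(z>.011)&(z<.0165),P); rep("foot",near(P,d,524,-8,50)&(z>.0185)&(z<.027),P); rep("card",near(P,d,524,-8,50)&(z>.094)&(z<.108),P)
    cv2.imwrite("pics/s_%s.png"%n,im)
E
```

```text
tcp [524.5  -1.6 232.7] closing dir deg 13.5 w 85.8 F [-0.5 -0.2 -1. ] ff 0.0 t 8.3
wrist
plate 7828 z med 0.013 max 0.016 rect [524.3  -6.8] [110.5 149.9] 13.7
foot 1747 z med 0.021 max 0.025 rect [524.2  -6.5] [43.9 78.8] 13.0
card 686 z med 0.101 max 0.103 rect [524.5  -6.4] [ 8.  75.4] 13.3
top
plate 217 z med 0.014 max 0.016 rect [527.2 -63.5] [91.3 40. ] 13.3
foot few
card few
```

The stand is seated: foot centre (524.2,-6.5) against plate centre (524.3,-6.8), square within 1°. Next I move to the clip.

Request:
servo_tool(plan=[{"x":-8,"y":36,"z":0,"twist":0.01,"jaw":1},{"x":-8,"y":36,"z":0,"twist":0.01,"jaw":1},{"x":-8,"y":36,"z":0,"twist":0.01,"jaw":1},{"x":-8,"y":36,"z":0,"twist":0.01,"jaw":1},{"x":-8,"y":36,"z":0,"twist":0.01,"jaw":1},{"x":-8,"y":36,"z":0,"twist":0.01,"jaw":1},{"x":-8,"y":36,"z":0,"twist":0.01,"jaw":1},{"x":-8,"y":36,"z":0,"twist":0,"jaw":1},{"x":0,"y":3,"z":0,"twist":0,"jaw":1},{"x":0,"y":0,"z":0,"twist":0,"jaw":1}])

```text
t: 9.4
eef_pos: [0.4596, 0.2896, 0.2305]
ee_rot: [-0.0, 0.59, 0.807, -0.001]
contact_force: [-0.3, -1.3, 0.0]
width: 0.0854
finger_force: 0.0
```

Request:
servo_tool(plan=[{"x":0,"y":0,"z":0,"twist":0,"jaw":1}])

```text
t: 9.5
eef_pos: [0.4604, 0.2879, 0.2312]
ee_rot: [0.0, 0.592, 0.806, -0.001]
contact_force: [-0.1, -0.0, 0.2]
width: 0.0855
finger_force: 0.0
```

```bash
python3 - <<'E'
from h import *
tcp(); c=cal("wrist"); im,d,P=cloud("wrist",c); z=P[...,2]; n=near(P,d,460,290,70)
rep("clip top",n&(z>.112)&(z<.13),P); rep("clip>.085",n&(z>.085)&(z<.13),P); rep("rack foot",n&(z>.006)&(z<.014),P); rep("mid .072-.08",near(P,d,460,290,30)&(z>.07)&(z<.08),P)
cv2.imwrite("pics/w.png",im)
E
```

```text
tcp [460.4 287.9 231.2] closing dir deg 17.5 w 85.5 F [-0.1 -0.   0.2] ff 0.0 t 9.5
clip top 418 z med 0.116 max 0.118 rect [460.3 292. ] [46.7 33.7] 18.9
clip>.085 1052 z med 0.108 max 0.118 rect [460.3 292. ] [46.7 34. ] 18.8
rack foot 2029 z med 0.009 max 0.012 rect [459.3 293.7] [69.4 89.6] 18.9
mid .072-.08 416 z med 0.078 max 0.080 rect [459.4 290.2] [25.2 51.2] 14.7
```

View pics/w.png

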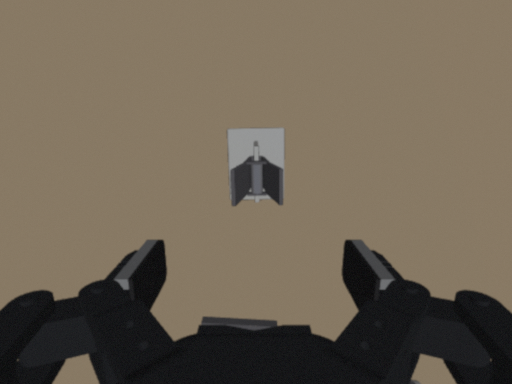

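The picture shows the clip upright on its rack at (257,180), its two levers left and right at columns 232 and 282, symmetric between the fingers. I go down and squeeze.

Request:
servo_tool(plan=[{"x":0,"y":3,"z":-40,"twist":0.017,"jaw":1},{"x":0,"y":0,"z":-40,"twist":0,"jaw":1},{"x":0,"y":0,"z":-35,"twist":0,"jaw":1},{"x":0,"y":0,"z":-22,"twist":0,"jaw":1},{"x":0,"y":0,"z":-10,"twist":0,"jaw":1},{"x":0,"y":0,"z":0,"twist":0,"jaw":1},{"x":0,"y":0,"z":0,"twist":0,"jaw":1}], grip_force=40)

```text
t: 10.25
eef_pos: [0.461, 0.292, 0.0858]
ee_rot: [0.0, 0.585, 0.811, 0.001]
contact_force: [-0.2, 0.7, 0.6]
width: 0.0856
finger_force: 0.0
```

Request:
servo_tool(plan=[{"x":0,"y":0,"z":0,"twist":0,"jaw":-1},{"x":0,"y":0,"z":0,"twist":0,"jaw":-1},{"x":0,"y":0,"z":0,"twist":0,"jaw":-1},{"x":0,"y":0,"z":0,"twist":0,"jaw":-1},{"x":0,"y":0,"z":0,"twist":0,"jaw":-1},{"x":0,"y":0,"z":0,"twist":0,"jaw":-1},{"x":0,"y":0,"z":0,"twist":0,"jaw":-1}])

```text
t: 10.95
eef_pos: [0.4616, 0.2931, 0.0862]
ee_rot: [0.001, 0.584, 0.812, 0.002]
contact_force: [2.2, 1.1, 13.1]
width: 0.0252
finger_force: 41.5
```

```bash
python3 - <<'E'
from h import *
tcp()
E
```

```text
tcp [461.6 293.1  86.2] closing dir deg 18.5 w 25.2 F [ 2.2  1.1 13.1] ff 41.508868932724 t 10.95
```

The opening of 25 mm means the clip is fully squeezed. I lift it straight off.

Request:
servo_tool(plan=[{"x":0,"y":0,"z":1,"twist":0,"jaw":-1},{"x":0,"y":0,"z":3,"twist":0,"jaw":-1},{"x":0,"y":0,"z":8,"twist":0,"jaw":-1},{"x":0,"y":0,"z":15,"twist":0,"jaw":-1},{"x":0,"y":0,"z":25,"twist":0,"jaw":-1},{"x":0,"y":0,"z":30,"twist":0,"jaw":-1},{"x":0,"y":0,"z":30,"twist":0,"jaw":-1},{"x":0,"y":0,"z":0,"twist":0,"jaw":-1},{"x":0,"y":0,"z":0,"twist":0,"jaw":-1}])

```text
t: 11.85
eef_pos: [0.4602, 0.2924, 0.1975]
ee_rot: [0.0, 0.584, 0.812, 0.001]
contact_force: [0.6, -0.9, 0.2]
width: 0.0252
finger_force: 39.7
```

```bash
python3 - <<'E'
from h import *
tcp(); c=cal("wrist"); im,d,P=cloud("wrist",c); s,ds,Ps=cloud("scene")
K,R,t=cal("scene"); X=np.array([.461,.292,.17]); p=K@(R@X+t); u,v=(p[:2]/p[2]).astype(int); print(u,v)
z=Ps[...,2]; n=near(Ps,ds,461,292,45); rep("below hand",n&(z>.115)&(z<.17),Ps); rep(".12-.15",n&(z>.115)&(z<.15),Ps); print("minz clip",np.percentile(z[n&(z>.08)],[1,5]))
u=min(max(u,60),452); v=max(v,50)
cv2.imwrite("pics/x.png",cv2.convertScaleAbs(np.hstack([cv2.resize(im[90:384,60:452],(400,300)),cv2.resize(s[v-30:v+60,u-60:u+60],(400,300),interpolation=2)]),alpha=1.8))
E
```

```text
tcp [460.2 292.4 197.5] closing dir deg 18.5 w 25.2 F [ 0.6 -0.9  0.2] ff 39.74017560482025 t 11.85
415 187
below hand 153 z med 0.158 max 0.170 rect [471.5 286.5] [47.6 26.1] 62.8
.12-.15 20 z med 0.149 max 0.150 rect [472.6 286.8] [45.4 24.3] 63.7
minz clip [0.153922   0.18094233]
```

View pics/x.png

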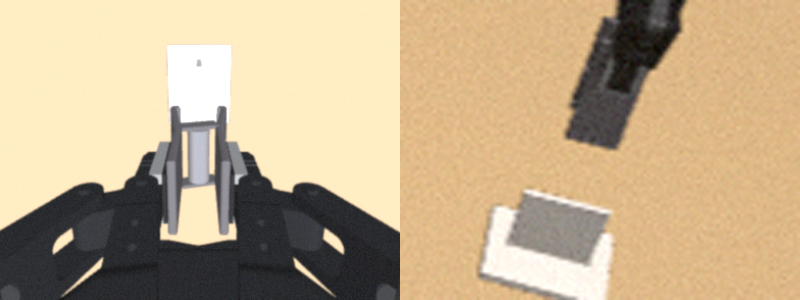

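The clip is held squeezed, hinge at (198,150) in the left crop with the levers parallel, and the scene view shows it clear above the rack. Next I carry it over the card.

Request:
servo_tool(plan=[{"x":4,"y":-20,"z":0,"twist":-0.01,"jaw":-1},{"x":7,"y":-31,"z":0,"twist":-0.01,"jaw":-1},{"x":7,"y":-33,"z":0,"twist":-0.01,"jaw":-1},{"x":7,"y":-33,"z":0,"twist":-0.01,"jaw":-1},{"x":7,"y":-33,"z":0,"twist":-0.01,"jaw":-1},{"x":7,"y":-33,"z":0,"twist":-0.01,"jaw":-1},{"x":7,"y":-33,"z":0,"twist":-0.01,"jaw":-1},{"x":7,"y":-33,"z":0,"twist":-0.01,"jaw":-1},{"x":7,"y":-30,"z":0,"twist":-0.005,"jaw":-1},{"x":5,"y":-20,"z":0,"twist":0,"jaw":-1}])

```text
t: 12.95
eef_pos: [0.5248, -0.0099, 0.1962]
ee_rot: [-0.0, 0.619, 0.785, -0.001]
contact_force: [0.9, 1.0, -0.2]
width: 0.0254
finger_force: 39.7
```

Request:
servo_tool(plan=[{"x":0,"y":0,"z":0,"twist":0,"jaw":-1},{"x":0,"y":0,"z":0,"twist":0,"jaw":-1},{"x":0,"y":0,"z":0,"twist":0,"jaw":-1}])

```text
t: 13.25
eef_pos: [0.5248, -0.0062, 0.1965]
ee_rot: [-0.0, 0.618, 0.786, -0.0]
contact_force: [0.2, -0.1, -0.4]
width: 0.0254
finger_force: 39.7
```

```bash
python3 - <<'E'
from h import *
tcp(); c=cal("wrist"); im,d,P=cloud("wrist",c); z=P[...,2]
a=np.radians(13.5); V=np.array([np.cos(a),np.sin(a)]); U=np.array([-V[1],V[0]]); O=np.array([.5244,-.0065])
rep("plate",near(P,d,524,-8,100)&(z>.011)&(z<.0165),P); rep("card",near(P,d,524,-8,50)&(z>.095)&(z<.105),P); rep("foot",near(P,d,524,-8,50)&(z>.018)&(z<.025),P)
n=near(P,d,525,-8,40)
for lo in np.arange(.14,.24,.01):
    q=(P[n&(z>lo)&(z<lo+.01)][:,:2]-O)*1000
    if len(q)>20: print("z %.2f"%lo,len(q),"v",np.percentile(q@V,[1,50,99]).round(1),"u",np.percentile(q@U,[1,50,99]).round(1))
cv2.imwrite("pics/y.png",cv2.convertScaleAbs(im,alpha=1.6))
E
```

```text
tcp [524.8  -6.2 196.5] closing dir deg 13.7 w 25.4 F [ 0.2 -0.1 -0.4] ff 39.73796904087067 t 13.25
plate 8163 z med 0.013 max 0.016 rect [524.3  -6.5] [110.3 149.7] 13.7
card 546 z med 0.101 max 0.103 rect [521.3   7.2] [ 7.6 47.2] 13.5
foot 1967 z med 0.021 max 0.023 rect [524.   -5.2] [43.8 76.4] 14.8
z 0.14 32 v [-18.2  -0.3  18.2] u [-2.7 16.  16.6]
z 0.15 166 v [-18.2  11.6  17.9] u [-3.7 13.9 16.6]
z 0.16 85 v [-17.4  12.6  16. ] u [ 2.1 16.  16.6]
z 0.17 101 v [-15.8 -11.2  15.3] u [-16.7  16.1  16.9]
z 0.18 952 v [-13.5   2.   13.4] u [-17.9   7.2  17.1]
z 0.19 1036 v [-12.4  -0.8  11.5] u [-17.8   1.8  16.7]
z 0.20 573 v [-25.6  -9.2  24.5] u [-15.   12.1  16.7]
z 0.21 805 v [-26.2  -9.2  25.3] u [-14.8  11.7  16.7]
z 0.22 1344 v [-25.7  -9.2  24.7] u [-16.6   9.2  16.7]
z 0.23 2058 v [-31.2   8.6  30. ] u [-16.1   5.8  15.6]
```

View pics/y.png

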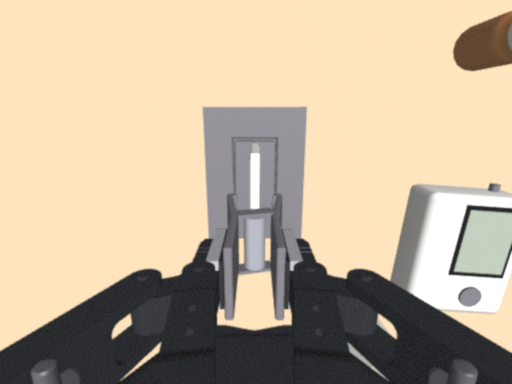

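The clip is centred over the card (v 0, u −0.3 mm, jaws ±18 mm outside), with the card at (255,180) lined up with the hinge at (255,243). I lower it 64 mm.

Request:
servo_tool(plan=[{"x":0,"y":0,"z":-10,"twist":0,"jaw":-1},{"x":0,"y":0,"z":-12,"twist":0,"jaw":-1},{"x":0,"y":0,"z":-12,"twist":0,"jaw":-1},{"x":0,"y":0,"z":-12,"twist":0,"jaw":-1},{"x":0,"y":0,"z":-10,"twist":0,"jaw":-1},{"x":0,"y":0,"z":-6,"twist":0,"jaw":-1},{"x":0,"y":0,"z":-2,"twist":0,"jaw":-1},{"x":0,"y":0,"z":0,"twist":0,"jaw":-1},{"x":0,"y":0,"z":0,"twist":0,"jaw":-1},{"x":0,"y":0,"z":0,"twist":0,"jaw":-1}])

```text
t: 14.3
eef_pos: [0.5255, -0.0067, 0.1333]
ee_rot: [0.0, 0.618, 0.786, 0.0]
contact_force: [-0.1, 0.2, -0.7]
width: 0.0252
finger_force: 39.7
```

```bash
python3 - <<'E'
from h import *
tcp(); c=cal("wrist"); im,d,P=cloud("wrist",c); z=P[...,2]; s,ds,Ps=cloud("scene")
a=np.radians(13.5); V=np.array([np.cos(a),np.sin(a)]); U=np.array([-V[1],V[0]]); O=np.array([.5244,-.0065])
rep("plate",near(P,d,524,-8,100)&(z>.011)&(z<.0165),P); rep("card",near(P,d,524,-8,50)&(z>.095)&(z<.105),P); rep("foot",near(P,d,524,-8,50)&(z>.018)&(z<.025),P)
n=near(P,d,525,-8,40)
for lo in np.arange(.07,.15,.01):
    q=(P[n&(z>lo)&(z<lo+.01)][:,:2]-O)*1000
    if len(q)>20: print("z %.2f"%lo,len(q),"v",np.percentile(q@V,[1,50,99]).round(1),"u",np.percentile(q@U,[1,50,99]).round(1))
cv2.imwrite("pics/z.png",cv2.convertScaleAbs(np.hstack([cv2.resize(im[90:384,60:452],(400,300)),cv2.resize(s[140:230,230:350],(400,300),interpolation=2)]),alpha=1.8))
E
```

```text
tcp [525.5  -6.7 133.3] closing dir deg 13.6 w 25.2 F [-0.1  0.2 -0.7] ff 39.73809778690338 t 14.3
plate 11440 z med 0.013 max 0.016 rect [524.2  -6.3] [110.3 148.9] 13.8
card 731 z med 0.101 max 0.105 rect [524.   -6.6] [34.1 75.4] 10.4
foot 2244 z med 0.021 max 0.023 rect [524.3  -6.3] [43.8 79.3] 13.8
z 0.07 32 v [-4.5 -1.4  3.7] u [ 3.8 37.4 37.6]
z 0.08 167 v [-17.7  -1.   18.6] u [-3.8 14.6 37.6]
z 0.09 173 v [-17.5  -1.   18.2] u [-3.3 15.7 37.6]
z 0.10 675 v [-15.2   0.3  16.3] u [-37.1  21.1  37. ]
z 0.11 153 v [-15.    4.7  14.6] u [-17.1  15.5  16.4]
z 0.12 1752 v [-12.    0.   11.9] u [-18.7   1.9  16.4]
z 0.13 294 v [-22.6  -8.7  20.7] u [-16.1  11.7  16.1]
z 0.14 690 v [-25.4   0.1  25.4] u [-16.   11.1  16. ]
```

View pics/z.png

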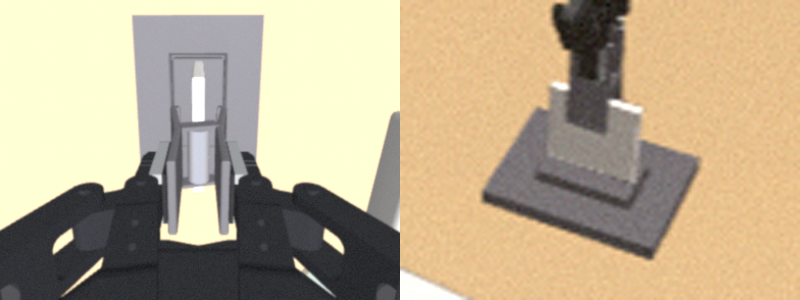

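The picture shows the jaws astride the card: the front jaw is at (590,105) in the scene crop, reaching about 20 mm below the top edge. The clip is centred within 1 mm, there is no contact force and the stand is still seated. I hand in.

```bash
python3 -c "
from h import *
tcp(); print(hand_in())"
```

```text
tcp [525.4  -6.7 133.2] closing dir deg 13.6 w 24.7 F [ 0.9  0.7 -0. ] ff 39.737548828125 t 14.4
the job is handed in; nothing more can be done
None
```

The job is handed in, with no verdict returned: the stand measured flat and square in the recess, and the clip is held squeezed open astride the card's top edge, centred within about 1 mm, with no contact force measured.

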